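Unlock the mosaic turntable and hold its index pin out

TASK

Free the pebble-mosaic turntable so that a colleague can turn it: first turn the brake selector clockwise to its three-pip mark so that it clicks in there, then grip the black knob of the sprung index plunger, pull it straight up as far as it goes so that the pin is clear of its hole in the turntable's rim, and keep it there. Finish while still holding the plunger fully up in the gripper. The selector must stay on three pips, and the other things on the table are to be left where they are.

Things in the scene. Friction and masses are not known exactly. Their poses are not given: they have to be found in the camera images.
- selector (a joint): angle of the brake selector, rad, growing clockwise seen from above. Spring detents at 0 (one pip), 0.70 (two pips) and 1.40 (three pips); stops at -0.06 and 1.46. It starts at one or two pips. It takes up to about 0.15 N m to turn it over a detent and it snaps into the nearest one when let go
- selector_grip (a point): the brake selector: a black pointer knob on a grey pedestal 84 x 84 mm, whose flat top is 60 mm above the table. Its upright grip bar is 42 mm long, 14 mm wide and stands to 98 mm above the table, on a round skirt 44 mm across that reaches 68 mm. The point lies on the turning axis, 91 mm above the table, 7 mm below the top of the bar, and turns with the knob: z up, x along the bar, the pointer end (white line on top) towards its -x
- three_pips (a point): centre of the group of three small brass pips on the pedestal's top, 36 mm from the selector's axis: the selector is set when its pointer end points here. Two pips and one pip lie 40 and 80 degrees anticlockwise of it, seen from above. The axes are those of the station: z up, x away from the selector's and plunger's front side
- plunger (a joint): lift of the index plunger, m: 0 when its pin is seated, 0.016 at its upper stop; it moves straight up. The pin leaves the hole at 0.010. A spring draws it down with about 7 N when seated, 12 N when fully up; let go, it snaps back
- plunger_grip (a point): the index plunger's knob: black upright knurled cylinder, 28 mm in diameter, 34 mm tall, on a small steel bracket at the turntable's rim; 84 to 118 mm above the table when seated. The point is the knob's centre (101 mm above the table when seated) and rises with it. Bracket and 18 mm bushing end at 82 mm, the bracket's arm (24 mm wide) at 72 mm. It stands 205 mm from the selector, on the other side of the station's front
- seat_hole (a point): mouth of the pin's seat hole (10 mm wide) in a lug on the turntable's rim, 45 mm above the table, right below the plunger. The 8 mm pin sits 10 mm deep in it. The turntable is 250 mm across, with a round pebble mosaic up to about 70 mm above the table; it and the station stand beyond the plunger and the selector
- fish_mid (a point): bystander: loose fish-shaped fibreboard template, about 165 x 90 mm, 12 mm thick, with a small ball knob on top up to 41 mm; point at its centre
- round_board_mid (a point): bystander: loose round fibreboard template, 110 mm across, 12 mm thick, with a small ball knob up to 41 mm; point at its centre
- dish_mid (a point): bystander: small white dish of dark pebbles, 76 mm across, 34 mm high, standing in front of the station; point at its centre, half-way up
- bowl_mid (a point): bystander: white bowl of pale pebbles, 124 mm across, 50 mm high; point at its centre, half-way up
- bottle_mid (a point): bystander: white bottle, 60 mm across, 160 mm high; point at its centre, half-way up
- brick_mid (a point): bystander: small red brick, 100 x 50 x 50 mm; point at its centre
- brush_grip (a point): bystander: brush lying flat, about 200 mm long; point on its handle

How it is judged (in metres and radians):
On the way, in this order (a step that is already met when the one before it is completed fails the run):
1. brake selector clicked in at three pips, the plunger still seated (value of joint selector between 1.25 and 1.5 rad and value of joint plunger below 0.004 m), for 0.2 s.
2. index plunger pulled fully up by the gripper (value of joint plunger above 0.0135 m and contact force between the fingers and plunger above 3 N), for 0.3 s.
At the end, for the whole second after the job is handed in: The program has ended with the gripper holding the plunger: lifted at least 13.5 mm of its 16 mm, still, fingers pressing on it with more than 3 N, and the selector within 0.15 rad of the three-pip detent. No bystander moved more than 30 mm (all of step 2 and value of joint selector between 1.25 and 1.5 rad and velocity of joint plunger below 0.01 m/s); the arm keeps its last pose, push and grip.
It fails at once if a bystander is moved more than 30 mm (distance of any of fish_mid, round_board_mid, dish_mid, bowl_mid, bottle_mid, brick_mid, brush_grip from where it was at the start of the episode above 0.03 m).
It also fails if it takes over 45 s, if anything falls off the work surface, if the arm or the gripper's body presses on something with over 40 N, if the wrist force passes 120 N, or if a joint passes its speed limit or range.

ROBOT

A 6-joint arm with a two-finger parallel gripper is mounted at the origin on the work surface. World frame = base frame: x ahead of the robot, y to its left, z up, the work surface at z = 0. Lengths are in mm, angles in degrees, forces in N, time in s.
With the tool pointing down it reaches from about 225 to 725 mm from the base axis. Payload 3.1 kg.
Tool frame: the origin (TCP) lies midway between the tips of the shut fingers; the grasp point (between the pads) lies 19 mm behind it; z points along the fingers, y is the line along which they close (so a half turn about z gives the same grasp; the last joint's range is limited). The gripper opens to 85 mm and grips with 20 to 120 N. Pads are 22 mm wide; open, the fingers measure 114 mm over their backs; the gripper's body (76 mm by 85 mm) begins 54 mm behind the grasp point. The pads swing forward as they close: fully open they stand 13 mm farther back than shut.
Start: joints at [-74.187, 2.75, 5.684, 92.934, 0, 82.678], TCP at [206.265, -482.775, 231.312] pointing down, gripper open.
Joint ranges: [-166.93, 166.93], [-56.73, 111.36], [-69.38, 81.34], [-121.58, 131.49], [-85.45, 84.26], [-180, 180]. Speed limits (degrees/s): [159.86, 159.86, 180, 180, 180, 180].

INTERFACE

Orientations are given as a 3x3 rotation matrix whose columns are the frame's x, y, z axes.
In Python, from cell import * gives the robot as it stands.
- The arm moves only by the tool servo_tool, never from a script. Its arguments are lists of equal length, an entry for each row: "offset": the shift along the tool's x, y, z in cm, a list of three; "yaw": the turn about the tool's z in rad. A call has 1 to 12 rows; each row is the pose to reach, as a shift and turn from the pose commanded when the call began, along the tool's axes at that moment; what a row does not reach only later rows make up. A row lasts 1/10 s, in which the tool goes at most 50 mm and 8.59 degrees, less where a joint would pass 70% of its speed; a pose out of reach is approached as far as the arm can. A call with a gripper value outside its range is refused whole. "gripper" is the closure, from -1 (fully open) to 1 (shut), so that 0 is half open, set as the call begins (left out, the last holds). The fingers move at their own pace and stop on an object; the grip force is fixed at half the most. Time passes only in rows, so rows that repeat a pose let the fingers close. It gives the time, the measured TCP pose, the force, the opening and the grip force at its end, in the units of the state.
- get_obs(): the state, without advancing time (a new reading comes with each control period).
- snapshot(name): name is "scene" or "top"; returns the picture (384x512x3 uint8, red, green, blue); there is no depth.
- calibration(name): a dict with "vertical_fov" (degrees; the focal length in pixels is half the picture's height over the tangent of half this angle, whatever the lens; pixels are square), "cx", "cy" (the principal point, pixels), "R" (3x3) and "t" (3): a world point X has camera coordinates R X + t. Camera axes: x right, y down, z forward; pixel columns grow to the right and rows downward; lengths in mm; the calibration is good to about 2 mm. A picture is of the moment at which its call begins. calibration takes no time and is no camera call.
- close_job(): hands the job in; it is judged then, once.
The state is a dict: "t": time; "joint_pos": joint angles; "qvel": joint speeds; "effort": joint torques, N m; "eef_pos": TCP position; "tcp_rot": TCP orientation; "force": force on the tool from outside, world axes, zero at the start; "wrist_torque": the same for the moment, N m; "gripper_width": finger opening in mm; "grip_force": force on a finger pad.
Only numpy, scipy, OpenCV 4.12 (cv2) and the standard library are available. Lean on these libraries where they do the work, as an engineer would, in place of code of your own. Each camera call takes 0.05 s, during which the arm holds its last target. There are 200 camera calls.

## Working session

There is one attempt and no reset: what is moved stays moved. The work goes in short steps, Python scripts to look and compute and a tool call to move; the robot and the scene stay as the last step left them, time stands still between calls to the robot, and variables do not carry over. Pictures are saved under pics/ and viewed, at most 10 in all, crops included, and the job is handed in when it is done.

Besides the shell and the picture viewer there is one more tool, called after "Call:" as a command line: name --pt "numbers of a row" for each row, then --argument value for the rest. servo_tool: Moves the arm, as the interface text tells. Its arguments: {"type":"object","properties":{"offset":{"type":"array","items":{"type":"array","items":{"type":"number"}}},"yaw":{"type":"array","items":{"type":"number"}},"gripper":{"type":"number"}},"required":["offset","yaw"]}

```bash
mkdir -p pics; python3 - <<'E'
from cell import *
import cv2
for n in("scene","top"):
    im=snapshot(n); cv2.imwrite(f"pics/{n}0.png",im[:,:,::-1]); c=calibration(n); print(n,c)
o=get_obs();print(o["t"],o["eef_pos"],o["tcp_rot"],o["gripper_width"])
E
```

```text
scene {'vertical_fov': 52.59885019415749, 'cx': 257.6801218863707, 'cy': 196.72214362861843, 'R': array([[-0.67679051,  0.73589271, -0.02040886],
       [ 0.52898204,  0.46684326, -0.70868567],
       [-0.51198888, -0.49042765, -0.70522911]]), 't': array([ 355.5118515 , -240.93905049, 1269.64862076])}
top {'vertical_fov': 47.12843214004346, 'cx': 254.98970322587132, 'cy': 191.1239452516408, 'R': array([[-0.001286  , -0.99965322,  0.02630176],
       [-0.98187458, -0.00372266, -0.18949523],
       [ 0.18952743, -0.02606872, -0.9815293 ]]), 't': array([ -5.31695209, 572.89397059, 987.82375995])}
0.1 [ 206.10568685 -482.24296451  230.20028855] [[ 9.19592784e-01  3.92872463e-01 -5.82276367e-04]
 [ 3.92872785e-01 -9.19590415e-01  2.10767830e-03]
 [ 2.92592996e-04 -2.16696629e-03 -9.99997609e-01]] 85.3594561497847
```

View pics/scene0.png

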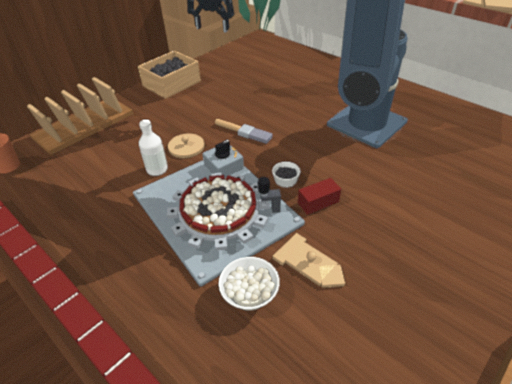

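View pics/top0.png

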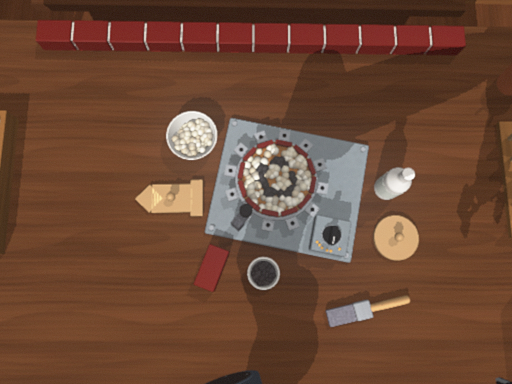

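The scene view shows the selector at about (222,155) and the plunger at about (264,187). In the top view they are at about (332,235) and (245,212), with the dish at (263,273) and the brick at (211,268). I'll enlarge both spots.

```bash
cat > h.py <<'E'
import numpy as np
from cell import calibration
def ray(n,u,v):
    c=calibration(n); f=192/np.tan(np.radians(c["vertical_fov"]/2))
    d=c["R"].T@np.array([(u-c["cx"])/f,(v-c["cy"])/f,1]); o=-c["R"].T@c["t"]; return o,d
def onz(n,u,v,z):
    o,d=ray(n,u,v); return o+d*(z-o[2])/d[2]
def tri(p,q):
    (a,d),(b,e)=ray("top",*p),ray("scene",*q)
    s=np.linalg.lstsq(np.c_[d,-e],b-a,rcond=None)[0]; return (a+s[0]*d+b+s[1]*e)/2, np.linalg.norm(a+s[0]*d-b-s[1]*e)
E
python3 - <<'E'
import cv2,numpy as np
t=cv2.imread("pics/top0.png");s=cv2.imread("pics/scene0.png")
f=lambda im,x,y:cv2.resize(im[y:y+50,x:x+66],(396,300),interpolation=cv2.INTER_NEAREST)
cv2.imwrite("pics/z0.png",np.vstack([np.hstack([f(t,300,210),f(t,215,185)]),np.hstack([f(s,190,130),f(s,232,165)])]))
E
```

```text
(no output)
```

View pics/z0.png

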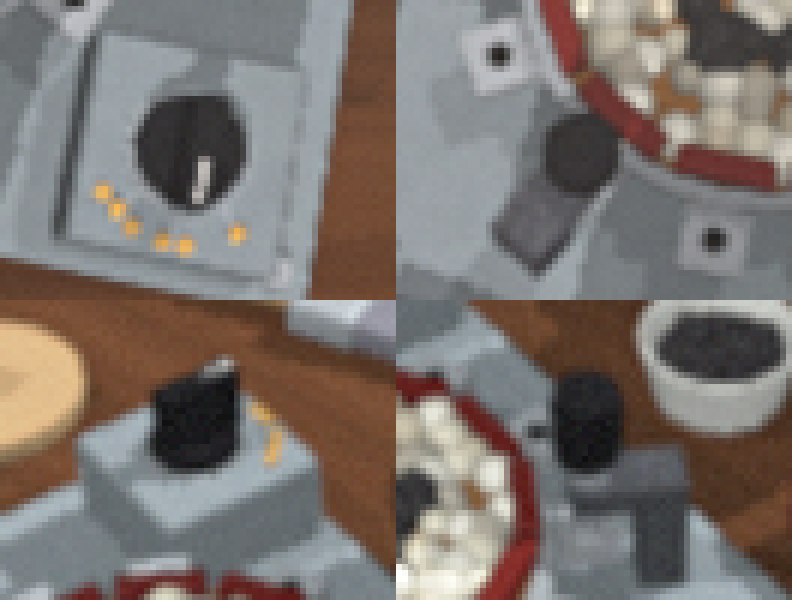

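The crops (6x) show the three-pip group centred at (119,245), two pips at (328,250) and one pip at (339,248) in the top picture. The pointer aims at about two pips. The plunger's top is at about (245,210).

```bash
python3 - <<'E'
from h import *
from cell import get_obs
P=lambda x,y:(300+(x+.5)/6-.5,210+(y+.5)/6-.5)
p3,p2,p1=[onz("top",*P(*q),60)[:2] for q in((118,210),(174,244),(238,234))]
print(p3,p2,p1,np.linalg.norm(p3-p1),np.linalg.norm(p3-p2),np.linalg.norm(p2-p1))
# centre: 36 mm from each, lsq
from scipy.optimize import least_squares
c=least_squares(lambda c:[np.linalg.norm(c-p)-36 for p in(p1,p2,p3)],p2+[36,0]).x
print("axis from pips",c,[np.degrees(np.arctan2(*(p-c)[::-1])) for p in(p3,p2,p1)])
a=onz("top",*P(207,158),98)[:2];b=onz("top",*P(200,203),98)[:2]
print("line",a,b,"ang",np.degrees(np.arctan2(*(b-a)[::-1])),"from axis",np.degrees(np.arctan2(*(b-c)[::-1])),np.linalg.norm(b-c))
# pedestal top corners
for q in((100,38),(303,66),(268,284),(62,238)):print("ped",onz("top",*P(*q),60)[:2])
print("skirt",onz("top",*P(190,152),75)[:2])
k=(215+184.5/6-.5,185+152.5/6-.5); print("knob top",onz("top",*k,118))
print(tri(k,(232+192/6-.5,165+84/6-.5)), onz("scene",232+192/6-.5,165+84/6-.5,118))
print("dish",onz("top",263,273,34),"brick",onz("top",211,268,50))
E
```

```text
[ 446.61769396 -152.90332476] [ 433.61922683 -174.14863518] [ 437.44713484 -199.03485743] 47.03421585440095 24.906291622633983 25.17889865881724
axis from pips [ 468.8283549  -181.29624977] [np.float64(128.03466459348587), np.float64(168.5246344315945), np.float64(-150.52217889804723)]
line [ 463.25485381 -180.21499839] [ 446.55951962 -177.00936232] ang 169.13103805694453 from axis 169.10350880440006 22.67770774476716
ped [ 513.36629509 -147.79483634]
ped [ 502.54438284 -226.97871476]
ped [ 418.38737735 -209.89041453]
ped [ 435.89854216 -130.98324049]
skirt [ 467.59796887 -178.53666176]
knob top [518.46230327  18.58242423 118.        ]
(array([519.01373539,  17.66321991, 119.18331783]), np.float64(2.342161966589317)) [518.67311254  15.77525042 118.        ]
dish [382.3592537  -23.61975488  34.        ] brick [393.67086246  96.53544167  50.        ]
```

Call:
servo_tool --pt "3 -1.5 0" --pt "6 -2.9 0" --pt "9 -4.4 0" --pt "12 -5.9 0" --pt "15 -7.3 0" --pt "18 -8.8 0" --pt "21 -10.2 0" --pt "24 -11.7 0" --pt "27 -13.2 0" --pt "30 -14.6 0" --pt "33 -16.1 0" --pt "36 -17.55 0" --yaw '[-0.14, -0.28, -0.42, -0.56, -0.7, -0.84, -0.98, -1.12, -1.26, -1.4, -1.54, -1.68]' --gripper -1

```text
t: 1.3
eef_pos: [468.8, -178.6, 230.7]
tcp_rot: [[-0.496, 0.868, -0.001], [0.868, 0.496, 0.0], [0.001, -0.001, -1.0]]
force: [-0.4, -0.7, 0.4]
gripper_width: 85.2
grip_force: 0.0
```

Call:
servo_tool --pt "0 0 1" --pt "0 0 2" --pt "0 0 3" --pt "0 0 4" --pt "0 0 5" --pt "0 0 6" --pt "0 0 7" --pt "0 0 8" --pt "0 0 8" --pt "0 0 8" --yaw '[-0.13, -0.26, -0.39, -0.52, -0.65, -0.78, -0.866, -0.866, -0.866, -0.866]'

```text
t: 2.3
eef_pos: [468.0, -179.8, 150.9]
tcp_rot: [[-0.981, 0.192, -0.001], [0.192, 0.981, 0.0], [0.001, 0.0, -1.0]]
force: [-0.8, -0.2, -0.4]
gripper_width: 85.1
grip_force: 0.0
```

```bash
cat > go.py <<'E'
import sys,numpy as np
from cell import get_obs
o=get_obs();R=o["tcp_rot"];T=np.array(list(map(float,sys.argv[1:4])))
print(o["t"],o["eef_pos"].round(1),"xang",np.degrees(np.arctan2(R[1,0],R[0,0])).round(1),"tool offset cm",(R.T@(T-o["eef_pos"])/10).round(2),o["joint_pos"],o["force"],o["gripper_width"])
E
python3 go.py 468.3 -180 73
```

```text
2.3 [ 468.  -179.8  150.9] xang 168.9 tool offset cm [-0.04 -0.02  7.79] [-2.86785886e+01 -8.87252518e-01 -7.14258151e+00  8.38051811e+01
 -1.28762332e-03 -1.76181595e+01] [-0.80767704 -0.20632379 -0.39030993] 85.09209520851887
```

Call:
servo_tool --pt "0 0 2" --pt "0 0 4" --pt "0 0 6" --pt "0 0 7" --pt "0 0 7.7" --pt "0 0 7.7" --yaw '[0, 0, 0, 0, 0, 0]'

```text
t: 2.9
eef_pos: [468.1, -179.8, 73.9]
tcp_rot: [[-0.982, 0.191, -0.001], [0.191, 0.982, 0.0], [0.001, 0.0, -1.0]]
force: [-0.1, -0.1, -0.2]
gripper_width: 85.3
grip_force: 0.0
```

Call:
servo_tool --pt "0 0 0" --pt "0 0 0" --pt "0 0 0" --pt "0 0 0" --pt "0 0 0" --pt "0 0 0" --pt "0 0 0" --pt "0 0 0" --pt "0 0 0" --pt "0 0 0" --yaw '[0, 0, 0, 0, 0, 0, 0, 0, 0, 0]' --gripper 1

```text
t: 3.9
eef_pos: [468.5, -180.3, 74.9]
tcp_rot: [[-0.982, 0.191, 0.001], [0.191, 0.982, -0.001], [-0.001, -0.001, -1.0]]
force: [-2.0, -1.2, 4.5]
gripper_width: 12.8
grip_force: 60.0
```

Call:
servo_tool --pt "0 0 0" --pt "0 0 0" --pt "0 0 0" --pt "0 0 0" --pt "0 0 0" --pt "0 0 0" --pt "0 0 0" --pt "0 0 0" --pt "0 0 0" --pt "0 0 0" --pt "0 0 0" --yaw '[0.08, 0.16, 0.24, 0.32, 0.4, 0.48, 0.56, 0.64, 0.7, 0.71, 0.71]'

```text
t: 5.0
eef_pos: [469.7, -178.4, 74.9]
tcp_rot: [[-0.622, 0.783, 0.003], [0.783, 0.622, 0.003], [0.001, 0.005, -1.0]]
force: [2.3, 6.3, 6.0]
gripper_width: 12.7
grip_force: 60.1
```

Call:
servo_tool --pt "0 0 0" --pt "0 0 0" --pt "0 0 0" --pt "0 0 0" --pt "0 0 0" --pt "0 0 0" --pt "0 0 0" --pt "0 0 0" --yaw '[0, 0, 0, 0, 0, 0, 0, 0]' --gripper -1

```text
t: 5.8
eef_pos: [468.4, -180.0, 74.3]
tcp_rot: [[-0.62, 0.784, 0.0], [0.784, 0.62, -0.0], [-0.0, -0.0, -1.0]]
force: [-0.0, -0.2, 0.9]
gripper_width: 85.7
grip_force: 0.0
```

Call:
servo_tool --pt "0 0 -2" --pt "0 0 -4" --pt "0 0 -6" --pt "0 0 -8" --pt "0 0 -8" --yaw '[0, 0, 0, 0, 0]'

```text
t: 6.3
eef_pos: [470.3, -181.0, 157.8]
tcp_rot: [[-0.62, 0.784, 0.006], [0.784, 0.62, -0.003], [-0.006, 0.003, -1.0]]
force: [0.9, -0.1, 1.2]
gripper_width: 85.1
grip_force: 0.0
```

```bash
python3 go.py 518.7 17.5 87; python3 go.py 518.7 17.5 155
```

```text
6.3 [ 470.3 -181.   157.8] xang 128.3 tool offset cm [12.62 16.09  7.04] [-2.86778593e+01 -1.04621779e+00 -6.52046177e+00  8.41475148e+01
 -2.02093667e-03  2.29893975e+01] [ 0.92038465 -0.08917944  1.19106205] 85.14485190688647
6.3 [ 470.3 -181.   157.8] xang 128.3 tool offset cm [12.57 16.11  0.24] [-2.86778593e+01 -1.04621779e+00 -6.52046177e+00  8.41475148e+01
 -2.02093667e-03  2.29893975e+01] [ 0.92038465 -0.08917944  1.19106205] 85.14485190688647
```

Call:
servo_tool --pt "2 2.7 0" --pt "4 5.4 0" --pt "6 8.1 0" --pt "8 10.7 0" --pt "10 13.4 0" --pt "12.35 16.15 0" --pt "12.35 16.15 0" --pt "12.35 16.15 0" --pt "12.35 16.15 0" --yaw '[0, 0, 0, 0, 0, 0, 0, 0, 0]'

```text
t: 7.2
eef_pos: [518.0, 16.4, 153.5]
tcp_rot: [[-0.62, 0.785, -0.001], [0.785, 0.62, -0.0], [0.0, -0.001, -1.0]]
force: [1.1, -0.1, -0.3]
gripper_width: 85.5
grip_force: 0.0
```

```bash
python3 - <<'E'
from cell import *
import cv2,numpy as np
t=snapshot("top")[:,:,::-1];s=snapshot("scene")[:,:,::-1]
f=lambda im,x,y:cv2.resize(im[y:y+50,x:x+66],(396,300),interpolation=cv2.INTER_NEAREST)
cv2.imwrite("pics/z1.png",np.vstack([np.hstack([f(t,300,210),f(t,215,185)]),np.hstack([f(s,190,130),f(s,232,165)])]))
E
python3 go.py 518.7 17.5 87
```

```text
7.3 [518.2  16.  153.9] xang 128.2 tool offset cm [0.08 0.14 6.69] [-5.63097267e+00  1.58920618e+00 -4.31034855e+00  8.41303029e+01
 -1.66568623e-02  4.61324238e+01] [ 0.33596673 -0.90027844 -0.42047764] 84.95079492820781
```

View pics/z1.png

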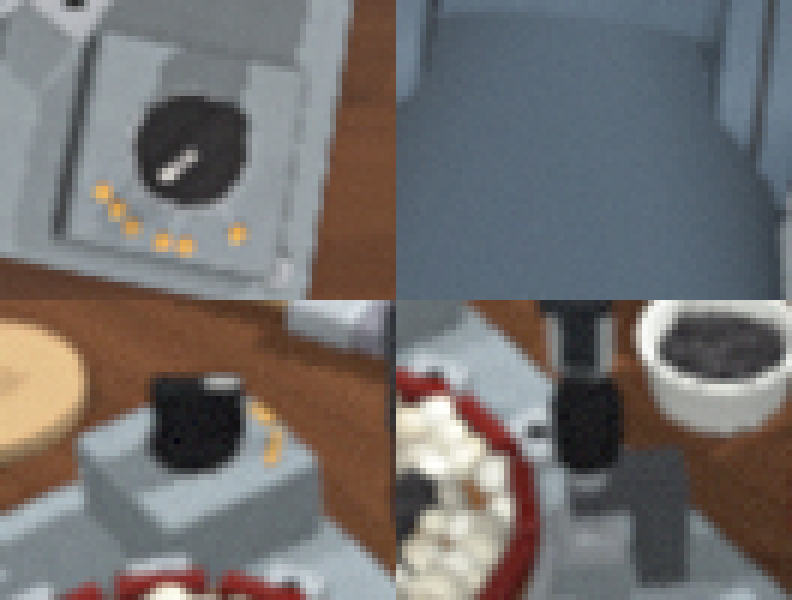

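The top crop shows the pointer line running from (190,155) to (162,178), aimed at the three-pip group, so the selector clicked in. The scene crop shows the open gripper right above the plunger knob.

Call:
servo_tool --pt "0.05 0.1 2" --pt "0.05 0.1 4" --pt "0.05 0.1 5.5" --pt "0.05 0.1 6.3" --pt "0.05 0.1 6.8" --pt "0.05 0.1 6.8" --yaw '[0, 0, 0, 0, 0, 0]'

```text
t: 7.9
eef_pos: [518.6, 17.9, 85.9]
tcp_rot: [[-0.62, 0.785, -0.001], [0.785, 0.62, 0.0], [0.001, -0.001, -1.0]]
force: [0.3, -0.8, -0.1]
gripper_width: 85.4
grip_force: 0.0
```

Call:
servo_tool --pt "0 0 0" --pt "0 0 0" --pt "0 0 0" --pt "0 0 0" --pt "0 0 0" --pt "0 0 0" --pt "0 0 0" --pt "0 0 0" --pt "0 0 0" --pt "0 0 0" --yaw '[0, 0, 0, 0, 0, 0, 0, 0, 0, 0]' --gripper 1

```text
t: 8.9
eef_pos: [521.1, 19.4, 87.6]
tcp_rot: [[-0.621, 0.784, 0.005], [0.784, 0.621, 0.003], [-0.001, 0.006, -1.0]]
force: [3.8, 4.1, 1.1]
gripper_width: 26.9
grip_force: 59.0
```

Call:
servo_tool --pt "0 0.2 0" --pt "0 0.25 0" --pt "0 0.25 -0.2" --pt "0 0.25 -0.5" --pt "0 0.25 -0.8" --pt "0 0.25 -1.1" --pt "0 0.25 -1.4" --pt "0 0.25 -1.4" --pt "0 0.25 -1.4" --yaw '[0, 0, 0, 0, 0, 0, 0, 0, 0]'

```text
t: 9.8
eef_pos: [521.0, 19.5, 98.4]
tcp_rot: [[-0.62, 0.785, -0.001], [0.785, 0.62, -0.0], [0.0, -0.001, -1.0]]
force: [6.4, -0.2, -9.0]
gripper_width: 26.5
grip_force: 59.6
```

Call:
servo_tool --pt "0 0 -0.1" --pt "0 0 -0.2" --pt "0 0 -0.3" --pt "0 0 -0.3" --pt "0 0 -0.3" --yaw '[0, 0, 0, 0, 0]'

```text
t: 10.3
eef_pos: [521.0, 19.5, 101.1]
tcp_rot: [[-0.62, 0.785, -0.001], [0.785, 0.62, -0.0], [0.001, -0.001, -1.0]]
force: [5.3, 0.1, -11.0]
gripper_width: 26.0
grip_force: 59.6
```

Call:
servo_tool --pt "0 0 -0.1" --pt "0 0 -0.15" --pt "0 0 -0.15" --pt "0 0 -0.15" --yaw '[0, 0, 0, 0]'

```text
t: 10.7
eef_pos: [521.0, 19.5, 102.4]
tcp_rot: [[-0.62, 0.785, -0.001], [0.785, 0.62, -0.0], [0.001, -0.001, -1.0]]
force: [6.2, -0.1, -10.9]
gripper_width: 26.4
grip_force: 59.6
```

Call:
servo_tool --pt "0 0 -0.1" --pt "0 0 -0.15" --pt "0 0 -0.15" --pt "0 0 -0.15" --yaw '[0, 0, 0, 0]'

```text
t: 11.1
eef_pos: [521.0, 19.4, 103.7]
tcp_rot: [[-0.62, 0.785, -0.001], [0.785, 0.62, -0.0], [0.001, -0.001, -1.0]]
force: [6.4, 0.5, -12.4]
gripper_width: 26.3
grip_force: 59.9
```

Call:
servo_tool --pt "0 0 -0.1" --pt "0 0 -0.15" --pt "0 0 -0.15" --pt "0 0 -0.15" --yaw '[0, 0, 0, 0]'

```text
t: 11.5
eef_pos: [520.9, 19.5, 103.8]
tcp_rot: [[-0.62, 0.785, -0.002], [0.785, 0.62, 0.0], [0.001, -0.001, -1.0]]
force: [8.4, 0.2, -15.9]
gripper_width: 26.6
grip_force: 60.1
```

```bash
python3 - <<'E'
from cell import *
import cv2,numpy as np
s=snapshot("scene")[:,:,::-1];t=snapshot("top")[:,:,::-1]
f=lambda im,x,y:cv2.resize(im[y:y+50,x:x+66],(396,300),interpolation=cv2.INTER_NEAREST)
cv2.imwrite("pics/z2.png",np.hstack([f(t,300,210),f(s,232,165)]))
E
```

```text
(no output)
```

View pics/z2.png

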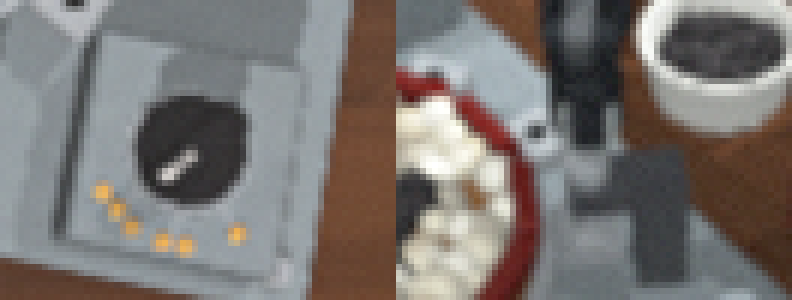

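The pointer is still on three pips, with its line at (178,166) in the left crop. In the scene crop the knob stands well clear of its bracket. The tool stopped rising at 103.8 mm while the pull force climbed to 16 N, so the plunger is at its upper stop.

Call:
servo_tool --pt "0 0 0" --pt "0 0 0" --pt "0 0 0" --pt "0 0 0" --pt "0 0 0" --pt "0 0 0" --yaw '[0, 0, 0, 0, 0, 0]'

```text
t: 12.2
eef_pos: [521.0, 19.5, 103.8]
tcp_rot: [[-0.62, 0.785, -0.002], [0.785, 0.62, 0.0], [0.001, -0.001, -1.0]]
force: [8.3, -0.8, -16.8]
gripper_width: 26.2
grip_force: 60.1
```

```bash
python3 -c "
from cell import *
o=get_obs();print(o['eef_pos'],o['force'],o['grip_force']);print(close_job())"
```

```text
[520.97882496  19.47897268 103.82825544] [  8.34683626  -0.77552786 -16.82376702] 60.079500675201416
the job is handed in; nothing more can be done
None
```

The job is handed in at about 12 s: the selector is on three pips in the pictures, and the gripper holds the plunger at its upper stop with 60 N of grip; the hand-in gave no verdict.

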